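# Scrape a hive floor clean and set the hive box on it

### The job

Take the scraper block and wipe the four loose brown chips off the wooden hive floor, out over its open end into the purple catch tray, without touching the chips with the gripper and with the hive box still waiting on its mat; then stand the scraper upright again in the middle of its green mat. Then carry the hive box by its batten and lower it, not drop it, flat onto the clean floor, square between the side rails and close up against the back rail. Leave the honey jar and the tin where they stand.

Things in the scene. Friction and masses are not known exactly. Their poses are not given: they have to be found in the camera images.
- hive_floor: fixed wooden hive floor on battens, purple tray fixed at its +x end. Origin at table level under the centre of the floor surface, x towards the open end and tray, y across. Surface x -100 to +100, y -75 to +75 mm, 50 mm above the table. Rails 12 mm thick, 12 mm high above the surface, inner faces at x = -100 (back rail) and y = -75, +75; no rail at +x, where chips drop into the tray
- floor_top (a point): centre of the hive floor's upper surface (50 mm above the table), axes as hive_floor
- tray_in (a point): centre of the purple tray's inner floor, 5 mm above the table, 156 mm along +x from the centre of the hive floor; inside 100 mm in x by 180 mm in y, walls 5 mm thick, 45 mm high over the table; axes as hive_floor
- scraper: scraper block standing upright, 220 g: base with yellow edge 28 mm (x) by 124 mm (y), 24 mm high; on it an upright dark wood grip board 20 mm thick (x), 84 mm wide (y), from 24 to 95 mm height. Origin at the centre of its underside, z up; both ways round alike. Wiping faces: the long ones, facing +x and -x. Starts on the green mat
- tool_mat: fixed square green mat, 170 x 170 mm, 3 mm thick, the scraper's place; origin at the centre of its underside. It may be left or right of the hive floor
- box_mat: fixed square black rubber mat, 190 x 190 mm, 3 mm thick, where the hive box starts; origin at the centre of its underside. On the other side from the green mat
- hive_box: light-wood hive box, 400 g, no bottom, open above: walls 10 mm thick, outside 150 (x) by 140 (y) mm, 70 mm high; a blue carrying batten across its top along y: 22 mm wide (x), 140 mm long, from 70 to 92 mm height, free both sides for fingers. Origin at the centre of its underside, z up; both ways round alike. On the hive floor its x side lies along the floor's x
- chip0: chip of hardened propolis, dark brown, flat and irregular, about 38 x 25 mm and 14 mm thick, 12 g, loose on the hive floor at the start; origin at the centre of its underside
- chip1: chip of hardened propolis, dark brown, flat and irregular, about 38 x 25 mm and 14 mm thick, 12 g, loose on the hive floor at the start; origin at the centre of its underside
- chip2: chip of hardened propolis, dark brown, flat and irregular, about 38 x 25 mm and 14 mm thick, 12 g, loose on the hive floor at the start; origin at the centre of its underside
- chip3: chip of hardened propolis, dark brown, flat and irregular, about 38 x 25 mm and 14 mm thick, 12 g, loose on the hive floor at the start; origin at the centre of its underside
- honey_jar: amber honey jar with yellow lid, 66 mm across, 95 mm high, a bystander; origin at the centre of its underside
- tin: green tin with a pale label and white lid, 72 mm across, 110 mm high, a bystander; origin at the centre of its underside
Mind the look-alikes: they are no part of the job. What is shaped like the chip3 but pink or red is not meant.

How it is judged:
By the outcome, as a careful person would: the job done as asked, in the order asked, and still so for the second after the job is handed in, with the robot touching nothing.
It also fails if it takes over 67 s, if anything falls off the work surface, if the arm or the gripper's body presses on something with over 40 N, if the wrist force passes 120 N, or if a joint passes its speed limit or range.

### The arm

A 6-joint arm with a two-finger parallel gripper is mounted at the origin on the work surface. World frame = base frame: x ahead of the robot, y to its left, z up, the work surface at z = 0. Lengths are in m, angles in rad, forces in N, time in s.
With the tool pointing down it reaches from about 0.35 to 0.975 m from the base axis. Payload 4.9 kg.
Tool frame: the origin (TCP) lies at the very end of the fingers, on their centre line; the grasp point (between the pads) lies 19 mm behind it; z points along the fingers, y is the line along which they close (so a half turn about z gives the same grasp; the last joint's range is limited). The gripper opens to 85 mm and grips with 20 to 120 N. Pads are 22 mm wide; open, the fingers measure 114 mm over their backs; the gripper's body (76 mm by 85 mm) begins 54 mm behind the grasp point. The pads swing forward as they close: fully open they stand 13 mm farther back than shut.
Start: joints at [-1.391, 0.053, 1.613, -0, 1.476, -0.119], TCP at [0.184, -0.597, 0.231] pointing down, gripper open.
Joint ranges: [-3.01, 3.01], [-1.01, 2.22], [0.06, 2.58], [-1.02, 4.17], [0.09, 2.62], [-3.14, 3.14]. Speed limits (rad/s): [2.57, 2.57, 3.14, 3.14, 3.14, 3.14].

### API

Orientations are given as a unit quaternion [w, x, y, z].
In Python, from plant import monitor, vision, manip gives the robot as it stands. The module is installed in compiled form; this text tells all that it offers.
- The arm moves only by the tool arm_command, never from a script. Its argument "rows" is a list of rows, each a list of 3 entries, a list of its own where there are three numbers: the finger opening in mm, from 0 to 85.4, then the shift along the world's x, y, z in units of 30 cm (1.0 is 30 cm), then the turn, a rotation vector about the world's x, y, z in units of pi/2 rad (1.0 is pi/2 rad). In form: [[claw, [x, y, z], [wx, wy, wz]], ...]. A call has 1 to 12 rows; each row is the pose to reach, as a shift and turn from the pose commanded when the call began; what a row does not reach only later rows make up. A row lasts 1/12 s, in which the tool goes at most 41.7 mm and 7.16 degrees, less where a joint would pass 70% of its speed; a pose out of reach is approached as far as the arm can. A call with a number of a shift or a turn outside -1 to 1 is refused whole. A call with a gripper value outside its range is refused whole. The fingers move at their own pace and stop on an object; the grip force is fixed at half the most. Time passes only in rows, so rows that repeat a pose let the fingers close. It gives the time, the measured TCP pose, the force, the opening and the grip force at its end, in the units of the state.
- monitor.state(): the state, without advancing time (a new reading comes with each control period).
- vision.grab_frame(name): name is "side" or "top"; returns a dict with "color" (420x560x3 uint8, red, green, blue), "z_map" (420x560 float32, m along the optical axis (not along the pixel's ray), 0 where there is no reading), "mtx" (3x3 intrinsics, pixels), "k1" (the pictures are not rectified: a ray, as slopes to the right and down, at radius r is drawn at 1 + k1 r^2 times it, then the intrinsics apply), "R" (3x3) and "t" (3): a world point X has camera coordinates R X + t. Camera axes: x right, y down, z forward; pixel columns grow to the right and rows downward; lengths in m; the calibration is good to about 2 mm. A picture is of the moment at which its call begins.
- manip.job_done(): hands the job in; it is judged then, once.
The state is a dict: "time": time; "joint_pos": joint angles; "joint_vel": joint speeds; "joint_efforts": joint torques, N m; "tool_pos": TCP position; "tool_rot": TCP orientation; "contact_force": force on the tool from outside, world axes, zero at the start; "ft_torque": the same for the moment, N m; "gripper_width": opening from 0.0 (shut) to 1.0 (fully open); "grasp_force": force on a finger pad.
Only numpy, scipy, OpenCV 4.12 (cv2) and the standard library are available. Lean on these libraries where they do the work, as an engineer would, in place of code of your own. Each camera call takes 0.05 s, during which the arm holds its last target. There are 200 camera calls.

## Working session

There is one attempt and no reset: what is moved stays moved. The work goes in short steps, Python scripts to look and compute and a tool call to move; the robot and the scene stay as the last step left them, time stands still between calls to the robot, and variables do not carry over. Pictures are saved under pics/ and viewed, at most 10 in all, crops included, and the job is handed in when it is done.

Besides the shell and the picture viewer there is one more tool, called after ">>>" as a command line: name --argument value ..., lists and objects as JSON in quotes. arm_command: Moves the arm, as the interface text tells. Shifts and turns lie within -1 to 1; 1 stands for 30 cm of shift or pi/2 rad of turn. Its arguments: {"type":"object","properties":{"rows":{"type":"array"}},"required":["rows"]}

```bash
mkdir -p pics; cat > h.py <<'E'
import numpy as np, cv2
from plant import monitor, vision, manip
def grab(n):
    f=vision.grab_frame(n); np.savez(f'{n}.npz',**{k:np.asarray(v) for k,v in f.items()}); return f
def load(n): return dict(np.load(f'{n}.npz'))
def cloud(f):
    K=f['mtx'];h,w=f['z_map'].shape
    u,v=np.meshgrid(np.arange(w),np.arange(h))
    x=(u-K[0,2])/K[0,0];y=(v-K[1,2])/K[1,1]
    rd=np.hypot(x,y);r=rd.copy()
    for _ in range(20): r=rd/(1+f['k1']*r*r)
    s=np.where(rd>0,r/np.maximum(rd,1e-9),1)
    P=np.stack([x*s,y*s,np.ones_like(x)],-1)*f['z_map'][...,None]
    return (P-f['t'])@f['R']
def save(f,name): cv2.imwrite(f'pics/{name}.png',f['color'][...,::-1])
E
python3 - <<'E'
from h import *
for n in('top','side'):
    f=grab(n); save(f,n+'0'); print(n,f['mtx'],f['k1'],f['R'],f['t'])
print(monitor.state())
E
```

```text
top [[535.60650912   0.         291.23060334]
 [  0.         535.60650912 205.28759273]
 [  0.           0.           1.        ]] 0.06105212457913681 [[-0.0024552  -0.99999389  0.00248668]
 [-0.9818281   0.00193872 -0.18976253]
 [ 0.18975655 -0.00290739 -0.98182687]] [-0.00562272  0.57665456  1.2131564 ]
side [[404.10103642   0.         279.37574711]
 [  0.         404.10103642 213.49057178]
 [  0.           0.           1.        ]] -0.029234952739010958 [[-0.79482931 -0.60657639  0.01764783]
 [-0.46137148  0.58515732 -0.66687875]
 [ 0.39418615 -0.53819699 -0.74495724]] [0.47204954 0.30727161 0.92314295]
{'time': 0.1, 'joint_pos': array([-1.39100638e+00,  5.33180957e-02,  1.61421414e+00,  2.91383738e-07,
        1.47601144e+00, -1.18988660e-01]), 'joint_vel': array([-0.00022832,  0.00108034, -0.00246418,  0.00199482, -0.00074461,
        0.00140449]), 'joint_efforts': array([ 2.24714322e-04, -3.94905138e+01, -3.71361637e+01, -1.22648430e-04,
        3.92197544e-03, -6.30373577e-06]), 'tool_pos': array([ 0.18387143, -0.59672209,  0.23013475]), 'tool_rot': array([-9.75064904e-04,  9.88861686e-01,  1.48834181e-01, -2.95066446e-05]), 'contact_force': array([ 0.76311701, -0.53866938, -0.62326224]), 'ft_torque': array([-0.00961655, -0.02680666,  0.00811963]), 'grasp_force': 0.0, 'gripper_width': 0.9970729440677998}
```

View pics/top0.png

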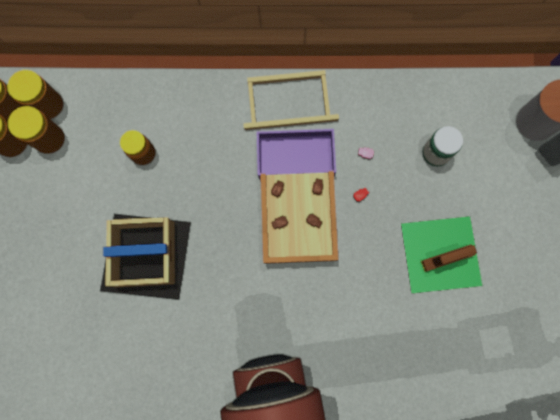

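View pics/side0.png

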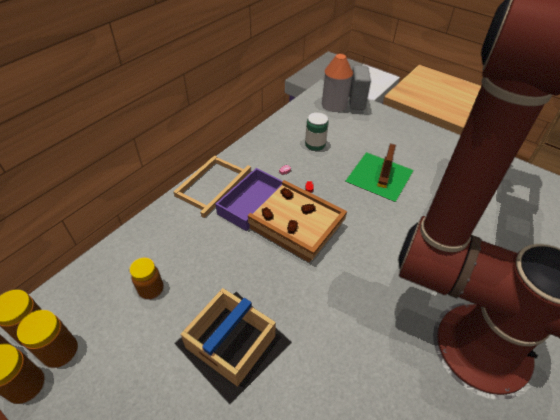

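The top view shows the floor around (300,217) with four chips at (278,188), (318,186), (280,222) and (314,220). The tray is at (297,153), the box at (140,252) with its blue batten, the scraper at (448,258) on the green mat, the jar at (137,147) and the tin at (442,145). Pink and red decoys sit at (365,153) and (361,195). Next I measure these.

```bash
cat > m.py <<'E'
from h import *
def rect(name,P,m):
    q=P[m][:,:2]
    if len(q)<8: print(name,'few',len(q));return
    c,s,a=cv2.minAreaRect((q*1000).astype(np.float32)); z=P[m][:,2]*1000
    print(name,len(q),'c',np.round(c,1),'size',np.round(s,1),'ang',round(a,2),'z',np.round(np.percentile(z,[5,50,95]),1))
def win(u0,u1,v0,v1):
    w=np.zeros((420,560),bool);w[v0:v1,u0:u1]=1;return w
def clean(m): return cv2.morphologyEx(m.astype(np.uint8),cv2.MORPH_OPEN,np.ones((2,2),np.uint8))>0
E
python3 - <<'E'
from m import *
f=load('top');P=cloud(f);C=cv2.cvtColor(f['color'],cv2.COLOR_RGB2HSV);H,S,V=[C[...,i].astype(int) for i in range(3)];z=P[...,2]
w=win(255,345,165,270)
rect('floor all>45',P,clean(w&(z>.044)&(z<.075)))
rect('rails',P,clean(w&(z>.057)&(z<.066)))
rect('yellowtop',P,clean(w&(abs(z-.05)<.004)))
t=win(250,345,125,185)
rect('tray',P,clean(t&(H>120)&(H<150)&(S>80)))
rect('greenmat',P,clean(win(395,490,210,300)&(H>45)&(H<75)&(S>150)))
s=win(410,490,235,285)
rect('scraper top',P,clean(s&(z>.085)))
rect('scraper base',P,clean(s&(z>.018)&(z<.032)))
rect('scraper>15',P,clean(s&(z>.015)))
b=win(95,200,205,305)
rect('blackmat',P,clean(b&(V<60)&(z<.015)))
rect('batten',P,clean(b&(z>.083)))
rect('box rim',P,clean(b&(z>.062)&(z<.08)))
rect('box >15',P,clean(b&(z>.06)))
rect('jar',P,clean(win(110,165,125,175)&(z>.085)))
rect('tin',P,clean(win(415,470,120,175)&(z>.1)))
rect('frame',P,clean(win(240,342,65,132)&(z>.006)&(H<30)))
m=clean(w&(V<110)&(z>.045)&(z<.075)&win(264,336,176,258)).astype(np.uint8)
n,l,st,_=cv2.connectedComponentsWithStats(m)
for i in range(1,n):
    if st[i,4]>25: rect(f'chip{st[i,:4]}',P,l==i)
E
```

```text
floor all>45 6597 c [508.6 -26.8] size [344.5 190.5] ang 0.84 z [45.7 51.5 65.4]
rails 1497 c [497.8 -31.2] size [321.5 180.2] ang 2.04 z [ 5.8 62.1 66.5]
yellowtop 3931 c [496.6 -28.2] size [319.4 149.4] ang 1.97 z [46.3 50.4 56.8]
tray 793 c [550.4 -24.3] size [427.5 182.1] ang 1.7 z [ 1.9  8.9 41.6]
greenmat 157 c [ 438.8 -394.6] size [51.3 80.1] ang 51.74 z [-1.4  3.1  7.8]
scraper top 335 c [ 459.6 -399.3] size [ 19.8 121.7] ang 18.09 z [ 25.1  97.8 101.8]
scraper base 212 c [ 402.5 -221.4] size [ 28.1 456.2] ang 17.79 z [ 2.1 27.4 98.5]
scraper>15 659 c [ 405.5 -230.7] size [ 28.2 475.7] ang 17.79 z [  3.1  92.7 101.4]
blackmat 3226 c [446.6 210.6] size [449.8 184.5] ang 83.55 z [-1.2  3.3  8. ]
batten 648 c [428.5 210.5] size [461.6  62.2] ang 74.25 z [66.5 94.4 98.5]
box rim 1114 c [448.9 205.6] size [443.1 170.2] ang 82.61 z [50.6 71.4 77. ]
box >15 1836 c [449.7 212.3] size [456.7 170.2] ang 82.61 z [43.3 73.6 97.3]
jar 494 c [529.9 199.1] size [557.7  56.2] ang 40.47 z [82.4 94.9 99.2]
tin 692 c [ 567.6 -207.2] size [ 68.2 613.6] ang 42.29 z [ 99.1 110.  114.2]
frame 1434 c [649.  -48.3] size [585.1 240.2] ang 14.13 z [ 0.4 17.8 23.5]
chip[316 180   8  10] 47 c [625.8 -76.4] size [22.7 14.5] ang 42.5 z [58.8 64.  67.1]
chip[273 182  12  16] 80 c [613.4  22.6] size [19.3 34.9] ang 70.85 z [49.2 63.8 67.7]
chip[314 192   9   4] 27 c [604.4 -70.7] size [ 5.8 19.7] ang 0.81 z [48.3 61.6 65.2]
chip[308 215  15  13] 117 c [536.2 -62.2] size [34.4 21.6] ang 57.87 z [51.7 63.4 67.6]
```

```bash
python3 - <<'E'
from h import *
f=load('top');c=f['color'][...,::-1]
a=cv2.resize(c[120:270,250:350],None,fx=3.8,fy=3.8,interpolation=cv2.INTER_CUBIC)
b=cv2.resize(c[200:300,395:495],None,fx=4,fy=4,interpolation=cv2.INTER_CUBIC)
o=np.zeros((570,785,3),np.uint8);o[:570,:380]=a[:570];o[:400,385:785]=b
cv2.imwrite('pics/crop1.png',o)
E
```

```text
(no output)
```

View pics/crop1.png

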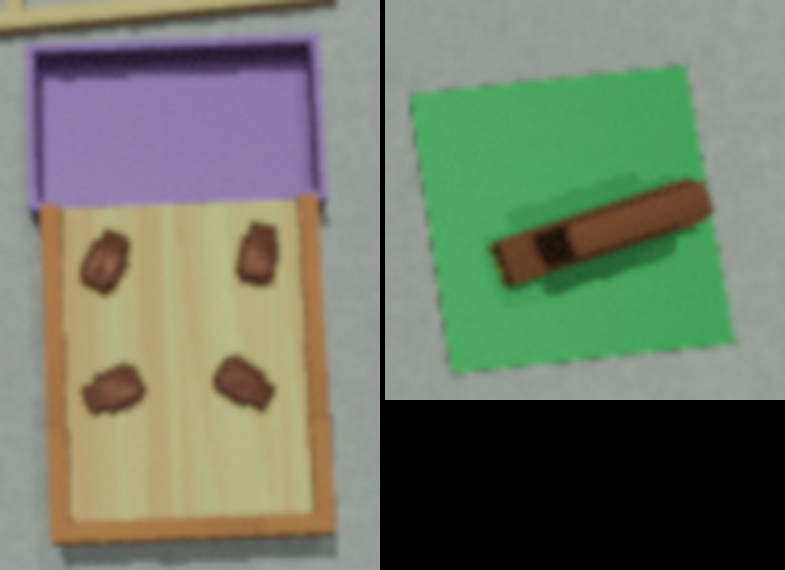

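The crop shows the floor and tray turned about 2°. The four chips are clear of the rails, and the scraper lies about 17° off on its mat. The depth has empty readings, so I'll redo the fits by intersecting rays with planes of known height.

```bash
cat >> m.py <<'E'
def plane(f,zz,u=None,v=None):
    g=dict(f); g['z_map']=np.ones((420,560)); D=cloud(g); c=-f['R'].T@f['t']
    d=D-c; X=c+d*((zz-c[2])/d[...,2])[...,None]
    return X
def rectp(name,f,m,zz,big=True):
    m=m.astype(np.uint8)
    if big:
        n,l,st,_=cv2.connectedComponentsWithStats(m); m=(l==1+np.argmax(st[1:,4])).astype(np.uint8)
    X=plane(f,zz)
    k=cv2.findContours(m,cv2.RETR_EXTERNAL,cv2.CHAIN_APPROX_NONE)[0]; k=np.vstack(k)[:,0]
    q=X[k[:,1],k[:,0],:2]*1000
    c,s,a=cv2.minAreaRect(q.astype(np.float32))
    q2=X[m>0][:,:2]*1000; cov=np.cov(q2.T); ev,E=np.linalg.eigh(cov)
    print(name,int(m.sum()),'c',np.round(c,1),'size',np.round(s,1),'ang',round(a,2),'| cen',np.round(q2.mean(0),1),'pca long dir deg',round(np.degrees(np.arctan2(E[1,1],E[0,1]))%180,2),'std*3.46',np.round(np.sqrt(ev)*3.464,1))
def hsv(f):
    C=cv2.cvtColor(f['color'],cv2.COLOR_RGB2HSV);return [C[...,i].astype(int) for i in range(3)]
E
python3 - <<'E'
from m import *
f=load('top');P=cloud(f);H,S,V=hsv(f);z=P[...,2];ok=f['z_map']>0
for n,(u,v) in dict(surf=(300,245),sraill=(264,240),railr=(335,230),traywall=(275,132),mat=(420,230),scr=(465,252),batt=(135,250),floorfront=(300,180),bmat=(110,288),lid=(132,140),tin=(447,138),tray=(290,155),board=(335,240)).items(): print(n,f['color'][v,u],C:=[H[v,u],S[v,u],V[v,u]],np.round(P[v,u]*1000,1))
w=win(255,345,165,270)
rectp('wood',f,clean(w&(S>70)&(H<30)),.056)
rectp('yellowsurf',f,clean(w&(S>50)&(S<125)&(H>18)&(H<32)&(V>120)),.05)
t=win(250,345,125,200)
rectp('tray rim',f,clean(t&(H>115)&(H<155)&(S>60)),.045)
rectp('greenmat',f,clean(win(395,490,210,300)&(H>55)&(H<80)&(S>120)),.003)
s=win(410,490,235,285)
rectp('scr top',f,clean(s&ok&(z>.085)),.095)
rectp('scr redhue',f,clean(s&((H<15)|(H>170))&(S>80)),.095)
b=win(90,200,205,305)
rectp('batten',f,clean(b&(H>95)&(H<120)&(S>150)),.092)
rectp('boxrim',f,clean(b&ok&(z>.06)),.07)
rectp('blackmat',f,clean(b&(V<70)),.003)
rectp('lid',f,clean(win(110,165,120,175)&(H>22)&(H<33)&(S>150)),.095)
rectp('tinlid',f,clean(win(415,470,120,175)&ok&(z>.105)),.11)
m=clean(win(266,334,176,258)&(V<130)&(H<15)|win(266,334,176,258)&(V<90)).astype(np.uint8)
n,l,st,_=cv2.connectedComponentsWithStats(m)
for i in range(1,n):
    if st[i,4]>25: rectp(f'chip{st[i]}',f,l==i,.062)
E
```

```text
surf [183 173 124] [np.int64(25), np.int64(82), np.int64(183)] [483.  -27.3  48.5]
sraill [166 121  71] [np.int64(16), np.int64(146), np.int64(166)] [493.   56.5  63.8]
railr [157 114  71] [np.int64(15), np.int64(140), np.int64(157)] [ 516.5 -109.    60.9]
traywall [120 103 147] [np.int64(132), np.int64(76), np.int64(147)] [761.8  32.4  44. ]
mat [ 74 167  97] [np.int64(67), np.int64(142), np.int64(167)] [ 524.6 -320.7    3.6]
scr [111  71  46] [np.int64(12), np.int64(149), np.int64(111)] [ 461.4 -395.5   96.4]
batt [ 51  99 154] [np.int64(106), np.int64(171), np.int64(154)] [467.5 343.6  95.5]
floorfront [183 173 123] [np.int64(25), np.int64(84), np.int64(183)] [638.9 -28.1  52.1]
bmat [38 38 34] [np.int64(30), np.int64(27), np.int64(38)] [387.4 422.8   6.1]
lid [183 182  58] [np.int64(30), np.int64(174), np.int64(183)] [725.5 364.8  92.6]
tin [183 189 190] [np.int64(94), np.int64(9), np.int64(190)] [ 723.3 -366.4  110.6]
tray [145 124 174] [np.int64(133), np.int64(73), np.int64(174)] [714.5  -4.3   6. ]
board [165 120  73] [np.int64(15), np.int64(142), np.int64(165)] [ 493.  -108.5
[... 1210 characters left out ...]
g 40.22 std*3.46 [48.6 50.4]
tinlid 605 c [ 718.8 -370.9] size [64.3 62.4] ang 89.6 | cen [ 717.8 -371. ] pca long dir deg 105.67 std*3.46 [56.  57.7]
chip[314 181   9  15 104] 104 c [617.  -70.4] size [19.  34.1] ang 89.25 | cen [617.6 -71.4] pca long dir deg 170.54 std*3.46 [19.7 34.3]
chip[273 183  11  14 111] 111 c [614.2  23.4] size [21.3 34.5] ang 64.14 | cen [613.3  24. ] pca long dir deg 156.15 std*3.46 [20.6 33.2]
chip[308 216  14  12 115] 115 c [536.8 -62. ] size [33.5 21.2] ang 62.89 | cen [536.7 -61.1] pca long dir deg 58.5 std*3.46 [19.8 31.3]
chip[273 218  15  11 123] 123 c [532.5  19.3] size [22.5 34. ] ang 18.57 | cen [532.6  18.6] pca long dir deg 112.19 std*3.46 [20.9 32.1]
```

>>> arm_command --rows '[[85,[0.9,0.72,-0.2],[0,0,0.99]],[85,[0.9,0.72,-0.2],[0,0,0.99]],[85,[0.9,0.72,-0.2],[0,0,0.99]],[85,[0.9,0.72,-0.2],[0,0,0.99]],[85,[0.9,0.72,-0.2],[0,0,0.99]],[85,[0.9,0.72,-0.2],[0,0,0.99]],[85,[0.9,0.72,-0.2],[0,0,0.99]],[85,[0.9,0.72,-0.2],[0,0,0.99]],[85,[0.9,0.72,-0.2],[0,0,0.99]],[85,[0.9,0.72,-0.2],[0,0,0.99]],[85,[0.9,0.72,-0.2],[0,0,0.99]],[85,[0.9,0.72,-0.2],[0,0,0.99]]]'

```text
time: 1.1
tool_pos: [0.4542, -0.3803, 0.1705]
tool_rot: [-0.001, 0.619, 0.785, 0.0]
contact_force: [0.3, -0.1, -0.7]
gripper_width: 0.996
grasp_force: 0.0
```

```bash
python3 - <<'E'
from m import *
for n,s,b,w in(('top',win(405,495,215,300),win(90,200,205,305),win(255,345,165,270)),('side',win(360,405,135,205),win(170,300,280,395),win(240,355,170,265))):
    f=load(n);P=cloud(f);z=P[...,2];ok=f['z_map']>0;H,S,V=hsv(f)
    print(n)
    rect('scr top',P,clean(ok&s&(z>.08)&(z<.11))); rect('scr base',P,clean(ok&s&(z>.018)&(z<.03))); rect('scr all',P,clean(ok&s&(z>.014)&(z<.11)))
    bt=clean(ok&b&(H>95)&(H<120)&(S>120)); rect('batten',P,bt&(z>.08)); rect('box',P,clean(ok&b&(z>.055)&(z<.078)&~bt))
    rect('rails',P,clean(ok&w&(z>.057)&(z<.068)&(S>115)))
    g=clean(ok&(H>55)&(H<80)&(S>120)&(z<.015)&s) if n=='top' else clean(ok&(H>55)&(H<80)&(S>120)&(z<.015)&win(340,420,145,205)); rect('mat',P,g)
E
```

```text
top
scr top 344 c [ 459.3 -398.5] size [ 20.1 123.4] ang 17.82 z [ 24.8  97.7 101.7]
scr base 139 c [ 402.5 -221. ] size [ 27.8 455.5] ang 17.79 z [ 4.9 27.6 98.5]
scr all 658 c [ 405.5 -230.7] size [ 28.2 475.7] ang 17.79 z [  3.1  92.9 101.4]
batten 593 c [424.8 197.7] size [435.4  59.8] ang 73.97 z [87.7 94.9 98.7]
box 1194 c [449.1 205.5] size [443.1 170.8] ang 82.61 z [43.8 71.  76.8]
rails 1535 c [497.1 -31.2] size [320.1 177.3] ang 2.06 z [48.1 62.5 66.9]
mat 3990 c [ 446.4 -223.4] size [166.7 463.6] ang 6.88 z [-0.9  3.4  8.1]
side
scr top 145 c [ 467.  -434.9] size [ 20.  206.4] ang 14.19 z [ -0.   97.2 101.1]
scr base 75 c [298.7  99.5] size [  28.4 1048.6] ang 17.67 z [ 2.9 26.3 46.5]
scr all 341 c [319.8  33.3] size [  28.4 1187.6] ang 17.67 z [  1.   52.3 100.1]
batten 705 c [347.7 472. ] size [100.9 458.6] ang 43.56 z [83.3 95.1 97.7]
box 1569 c [379.2 466.4] size [202.  488.6] ang 36.34 z [50.4 71.7 76.2]
rails 1279 c [430.1 263. ] size [255.5 839.6] ang 22.22 z [51.4 62.3 66.1]
mat 1558 c [361.1  86. ] size [ 181.4 1100.4] ang 12.55 z [0.6 3.7 6.9]
```

```bash
sed -i 's/^def clean.*/def clean(m): return (cv2.morphologyEx(m.astype(np.uint8),cv2.MORPH_OPEN,np.ones((3,3),np.uint8))>0)\&m/' m.py; cat > fit.py <<'E'
from m import *
W=dict(top=(win(405,495,215,300),win(90,200,205,305),win(255,345,165,270)),side=(win(360,405,135,205),win(170,300,280,395),win(240,355,170,265)))
E
python3 - <<'E'
from fit import *
for n in W:
    s,b,w=W[n]
    f=load(n);P=cloud(f);z=P[...,2];ok=f['z_map']>0;H,S,V=hsv(f)
    print(n)
    rect('scr top',P,clean(ok&s&(z>.085)&(z<.11))); rect('scr base',P,(ok&s&(z>.02)&(z<.033))); rect('scr all',P,clean(ok&s&(z>.014)&(z<.11)))
    bt=clean(ok&b&(H>95)&(H<120)&(S>120)); rect('batten',P,bt&(z>.08)); rect('box',P,clean(ok&b&(z>.055)&(z<.078)))
    rect('rails',P,clean(ok&w&(z>.044)&(z<.068)&(S>115)))
    g=ok&(H>55)&(H<80)&(S>120)&(z<.015)&(s if n=='top' else win(340,420,145,205)); rect('mat',P,clean(g))
E
```

```text
top
scr top 335 c [ 456.5 -379.6] size [18.7 85.6] ang 18.32 z [ 93.9  98.2 102.1]
scr base 252 c [ 456.2 -378.2] size [ 27.9 124.1] ang 18.23 z [22.4 27.1 31.5]
scr all 656 c [ 456.2 -378.1] size [ 27.9 123.9] ang 18.23 z [ 23.7  92.8 101.3]
batten 626 c [468.6 345. ] size [ 22.5 138. ] ang 2.39 z [89.  94.9 98.6]
box 1132 c [468.8 346.6] size [149.6 142.1] ang 2.75 z [59.8 72.3 76.5]
rails 1508 c [549.  -24.4] size [210.1 172. ] ang 2.0 z [57.4 62.7 66.5]
mat 3984 c [ 466.9 -367.4] size [165.9 168.4] ang 6.04 z [-0.9  3.4  7.8]
side
scr top 129 c [ 454.1 -375.7] size [19.8 86. ] ang 18.4 z [ 91.9  98.4 101.1]
scr base 108 c [ 455. -377.] size [ 27.7 126.4] ang 17.91 z [23.6 27.5 30.1]
scr all 339 c [ 454.9 -377. ] size [ 27.7 126.6] ang 17.91 z [ 24.5  65.5 100.2]
batten 755 c [467.9 348.7] size [ 22.9 137.9] ang 2.64 z [84.3 95.2 97.6]
box 1551 c [468.3 347.9] size [151.5 140.7] ang 2.75 z [57.6 72.7 76.1]
rails 3877 c [549.2 -22. ] size [212. 178.] ang 2.29 z [48.3 52.1 65. ]
mat 1548 c [ 466.4 -365.8] size [168.4 174.7] ang 5.93 z [0.8 3.7 6.7]
```

>>> arm_command --rows '[[85,[0.004,0.01,-0.15],[0,0,0.05]],[85,[0.004,0.01,-0.15],[0,0,0.05]],[85,[0.004,0.01,-0.15],[0,0,0.05]]]'

```text
time: 1.35
tool_pos: [0.4532, -0.3761, 0.1226]
tool_rot: [-0.004, 0.592, 0.806, 0.001]
contact_force: [-0.2, -0.2, -0.1]
gripper_width: 0.995
grasp_force: 0.0
```

>>> arm_command --rows '[[85,[0.006,-0.003,-0.12],[0,0,0.005]],[85,[0.006,-0.003,-0.2],[0,0,0.005]],[85,[0.006,-0.003,-0.248],[0,0,0.005]],[85,[0.006,-0.003,-0.248],[0,0,0.005]],[85,[0.006,-0.003,-0.248],[0,0,0.005]],[15,[0.006,-0.003,-0.248],[0,0,0.005]],[15,[0.006,-0.003,-0.248],[0,0,0.005]],[15,[0.006,-0.003,-0.248],[0,0,0.005]],[15,[0.006,-0.003,-0.248],[0,0,0.005]],[15,[0.006,-0.003,-0.248],[0,0,0.005]],[15,[0.006,-0.003,-0.248],[0,0,0.005]]]'

```text
time: 2.27
tool_pos: [0.4572, -0.3796, 0.0527]
tool_rot: [0.0, 0.588, 0.809, -0.0]
contact_force: [-0.2, 0.1, 1.0]
gripper_width: 0.227
grasp_force: 59.1
```

>>> arm_command --rows '[[15,[0,0,0.1],[0,0,0]],[15,[0,0,0.2],[0,0,0]],[15,[0,0,0.3],[0,0,0]],[15,[0.01,0.05,0.36],[0,0,-0.03]],[15,[0.03,0.15,0.36],[0,0,-0.09]],[15,[0.05,0.27,0.36],[0,0,-0.14]],[15,[0.08,0.39,0.36],[0,0,-0.174]],[15,[0.08,0.51,0.36],[0,0,-0.174]],[15,[0.08,0.63,0.36],[0,0,-0.174]],[15,[0.08,0.75,0.36],[0,0,-0.174]],[15,[0.08,0.85,0.36],[0,0,-0.174]],[15,[0.08,0.9,0.36],[0,0,-0.174]]]'

```text
time: 3.27
tool_pos: [0.4798, -0.1057, 0.1586]
tool_rot: [-0.001, 0.692, 0.722, 0.0]
contact_force: [0.5, -1.4, -2.5]
gripper_width: 0.223
grasp_force: 59.4
```

>>> arm_command --rows '[[15,[0,0.1,0],[0,0,0]],[15,[0,0.2,0],[0,0,0]],[15,[0,0.26,0],[0,0,0]],[15,[0,0.274,0],[0,0,0]],[15,[0,0.274,0],[0,0,0]],[15,[0,0.274,0],[0,0,0]]]'

```text
time: 3.77
tool_pos: [0.4807, -0.0273, 0.1594]
tool_rot: [-0.0, 0.692, 0.722, -0.0]
contact_force: [1.0, -0.4, -2.2]
gripper_width: 0.226
grasp_force: 59.5
```

```bash
python3 - <<'E'
from m import *
s=monitor.state();print(s['time'],s['tool_pos'],s['tool_rot'],s['grasp_force'])
for n in('top','side'):
    f=grab(n);P=cloud(f);z=P[...,2];ok=f['z_map']>0;H,S,V=hsv(f)
    w=(P[...,0]>.4)&(P[...,0]<.56)&(P[...,1]>-.13)&(P[...,1]<.08)
    rect(n+'base',P,clean(ok&w&(z>.105)&(z<.139))); 
    w2=(P[...,0]>.42)&(P[...,0]<.68)&(P[...,1]>-.14)&(P[...,1]<.09)
    rect('rails',P,clean(ok&w2&(z>.056)&(z<.07)&(S>115)))
    rect('tray',P,clean(ok&(H>115)&(H<155)&(S>60)&(z>.035)&(z<.06)&(P[...,0]>.6)&(P[...,0]<.8)&(abs(P[...,1])<.15)))
a=cv2.resize(load('top')['color'][110:290,200:400],(400,360));b=cv2.resize(load('side')['color'][130:280,200:400],(400,300))
o=np.zeros((360,800,3),np.uint8);o[:,:400]=a;o[:300,400:]=b;cv2.imwrite('pics/hold.png',o[...,::-1])
E
```

```text
3.7667 [ 0.48067264 -0.02730336  0.15941022] [-1.40938503e-04  6.92320705e-01  7.21589774e-01 -4.68711762e-04] 59.45807754993439
topbase 108 c [476.1  12.9] size [25.5 33.1] ang 0.89 z [116.2 133.6 137.2]
rails 614 c [548.5 -24.9] size [208.5 172. ] ang 2.52 z [58.5 62.9 67.1]
tray 90 c [762.4  -2.1] size [  6.1 152.3] ang 2.71 z [37.6 43.7 48. ]
sidebase 322 c [479.5 -26.8] size [ 28.8 126.9] ang 2.34 z [112.8 131.6 136.7]
rails 1182 c [548.7 -21.4] size [211.2 176.3] ang 2.1 z [57.8 62.7 66.2]
tray 374 c [714.7 -15.6] size [112.6 194.1] ang 4.07 z [36.1 43.4 47.8]
```

View pics/hold.png

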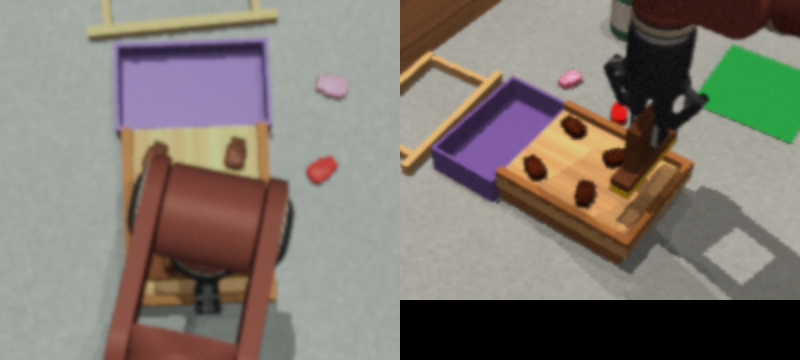

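>>> arm_command --rows '[[15,[0,0.013,-0.08],[0,0,0]],[15,[0,0.013,-0.15],[0,0,0]],[15,[0,0.013,-0.18],[0,0,0]],[15,[0,0.013,-0.19],[0,0,0]],[15,[0,0.013,-0.19],[0,0,0]],[15,[0,0.013,-0.19],[0,0,0]]]'

```text
time: 4.37
tool_pos: [0.4817, -0.0237, 0.1039]
tool_rot: [0.001, 0.693, 0.721, 0.0]
contact_force: [0.5, 0.4, -2.6]
gripper_width: 0.225
grasp_force: 59.3
```

>>> arm_command --rows '[[15,[0,0,-0.005],[0,0,0]],[15,[0.02,0.001,-0.009],[0,0,0]],[15,[0.06,0.002,-0.009],[0,0,0]],[15,[0.1,0.004,-0.009],[0,0,0]],[15,[0.14,0.006,-0.009],[0,0,0]],[15,[0.18,0.007,-0.009],[0,0,0]],[15,[0.22,0.009,-0.009],[0,0,0]],[15,[0.26,0.01,-0.009],[0,0,0]],[15,[0.3,0.012,-0.009],[0,0,0]],[15,[0.34,0.014,-0.009],[0,0,0]],[15,[0.34,0.014,-0.009],[0,0,0]]]'

```text
time: 5.28
tool_pos: [0.5857, -0.019, 0.1013]
tool_rot: [0.001, 0.692, 0.722, 0.001]
contact_force: [-0.5, -0.0, -1.8]
gripper_width: 0.226
grasp_force: 59.7
```

```bash
python3 - <<'E'
from m import *
f=grab('side');g=grab('top')
a=cv2.resize(g['color'][110:290,200:400],(400,360));b=cv2.resize(f['color'][130:280,200:400],(400,300))
o=np.zeros((360,800,3),np.uint8);o[:,:400]=a;o[:300,400:]=b;cv2.imwrite('pics/push1.png',o[...,::-1])
E
```

```text
(no output)
```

View pics/push1.png

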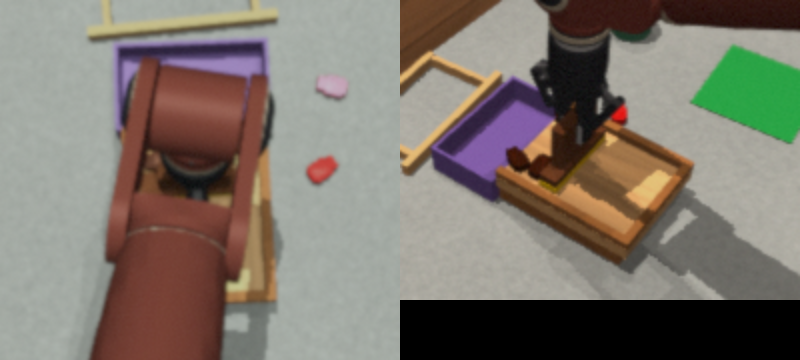

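The back half of the floor is clean and the chips are all ahead of the blade. I keep pushing.

>>> arm_command --rows '[[15,[0.04,0.002,0],[0,0,0]],[15,[0.08,0.003,0],[0,0,0]],[15,[0.12,0.005,0],[0,0,0]],[15,[0.16,0.006,0],[0,0,0]],[15,[0.2,0.008,0],[0,0,0]],[15,[0.24,0.01,0],[0,0,0]],[15,[0.28,0.011,0],[0,0,0]],[15,[0.28,0.011,0],[0,0,0]],[15,[0.28,0.011,0],[0,0,0]]]'

```text
time: 6.13
tool_pos: [0.6666, -0.0156, 0.1002]
tool_rot: [-0.0, 0.692, 0.722, -0.0]
contact_force: [-0.6, -0.6, -2.8]
gripper_width: 0.228
grasp_force: 60.0
```

>>> arm_command --rows '[[15,[0,0,0.1],[0,0,0]],[15,[0,0,0.2],[0,0,0]],[15,[-0.08,-0.1,0.24],[0,0,0]],[15,[-0.18,-0.2,0.24],[0,0,0]],[15,[-0.28,-0.3,0.24],[0,0,0]],[15,[-0.38,-0.4,0.24],[0,0,0.02]],[15,[-0.45,-0.5,0.24],[0,0,0.04]],[15,[-0.52,-0.6,0.24],[0,0,0.04]],[15,[-0.58,-0.7,0.24],[0,0,0.04]],[15,[-0.62,-0.8,0.24],[0,0,0.04]],[15,[-0.64,-0.86,0.24],[0,0,0.04]],[15,[-0.64,-0.86,0.24],[0,0,0.04]]]'

```text
time: 7.13
tool_pos: [0.4726, -0.2764, 0.1723]
tool_rot: [0.0, 0.671, 0.741, -0.001]
contact_force: [-0.4, 0.5, -3.6]
gripper_width: 0.227
grasp_force: 60.3
```

```bash
python3 - <<'E'
from m import *
f=grab('side');g=grab('top')
a=cv2.resize(g['color'][110:290,200:400],(400,360));b=cv2.resize(f['color'][130:280,200:400],(400,300))
o=np.zeros((360,800,3),np.uint8);o[:,:400]=a;o[:300,400:]=b;cv2.imwrite('pics/push2.png',o[...,::-1])
E
```

```text
(no output)
```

View pics/push2.png

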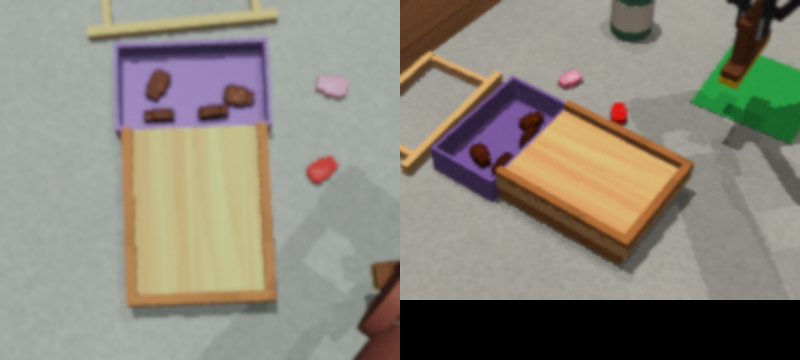

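All four chips are in the tray and the floor is clean. Next the scraper goes back to its mat.

>>> arm_command --rows '[[15,[-0.01,-0.12,0],[0,0,0]],[15,[-0.017,-0.24,0],[0,0,0]],[15,[-0.017,-0.306,-0.05],[0,0,0.003]],[15,[-0.017,-0.306,-0.15],[0,0,0.003]],[15,[-0.017,-0.306,-0.25],[0,0,0.003]],[15,[-0.017,-0.306,-0.32],[0,0,0.003]],[15,[-0.017,-0.306,-0.34],[0,0,0.003]],[15,[-0.017,-0.306,-0.34],[0,0,0.003]],[15,[-0.017,-0.306,-0.34],[0,0,0.003]]]'

```text
time: 7.98
tool_pos: [0.4706, -0.3649, 0.0711]
tool_rot: [0.0, 0.667, 0.745, 0.0]
contact_force: [0.0, -0.5, -2.6]
gripper_width: 0.225
grasp_force: 60.1
```

```bash
python3 - <<'E'
from m import *
for n in('top','side'):
    f=grab(n);P=cloud(f);z=P[...,2];ok=f['z_map']>0;H,S,V=hsv(f)
    w=ok&(P[...,0]>.36)&(P[...,0]<.58)&(P[...,1]>-.48)&(P[...,1]<-.26)
    rect(n+' base',P,clean(w&(z>.026)&(z<.055)&((H<40)))); 
    rect('mat',P,clean(w&(H>55)&(H<80)&(S>110)&(z<.012)))
print(monitor.state()['tool_pos'])
E
```

```text
top base 122 c [ 463.4 -313.6] size [25.8 24.7] ang 1.81 z [32.7 44.7 50.5]
mat 1424 c [ 472.1 -340.9] size [150.3 116.1] ang 5.83 z [-0.8  3.4  7.6]
side base 148 c [ 467.4 -344.8] size [28.5 92. ] ang 6.13 z [28.  45.2 51.2]
mat 1511 c [ 466.5 -364.7] size [169.1 173.4] ang 6.47 z [0.9 3.8 6.6]
[ 0.47135862 -0.36614079  0.07279506]
```

>>> arm_command --rows '[[15,[-0.007,-0.014,-0.02],[0,0,0]],[15,[-0.007,-0.014,-0.04],[0,0,0]],[15,[-0.007,-0.014,-0.052],[0,0,0]],[15,[-0.007,-0.014,-0.06],[0,0,0]],[15,[-0.007,-0.014,-0.062],[0,0,0]],[15,[-0.007,-0.014,-0.062],[0,0,0]]]'

```text
time: 8.58
tool_pos: [0.468, -0.3699, 0.0528]
tool_rot: [0.0, 0.668, 0.744, -0.0]
contact_force: [-2.6, 1.9, 4.2]
gripper_width: 0.226
grasp_force: 61.2
```

>>> arm_command --rows '[[40,[0,0,0],[0,0,0]],[60,[0,0,0],[0,0,0]],[60,[0,0,0],[0,0,0]],[60,[0,0,0],[0,0,0]],[60,[0,0,0.08],[0,0,0]],[60,[0,0,0.18],[0,0,0]],[60,[0,0,0.3],[0,0,0]],[60,[0,0,0.4],[0,0,0]],[60,[0,0.1,0.5],[0,0,0]],[60,[0,0.2,0.5],[0,0,0]],[60,[0,0.32,0.5],[0,0,0]],[60,[0,0.44,0.5],[0,0,0]]]'

```text
time: 9.58
tool_pos: [0.468, -0.2368, 0.2027]
tool_rot: [0.001, 0.668, 0.744, 0.0]
contact_force: [1.3, 0.9, 0.1]
gripper_width: 0.7
grasp_force: 0.0
```

>>> arm_command --rows '[[60,[0,0.12,0],[0,0,0]],[60,[0,0.25,0],[0,0,0]],[60,[0,0.38,0],[0,0,0]],[60,[0,0.5,0],[0,0,-0.02]],[60,[0,0.6,0],[0,0,-0.04]],[60,[0,0.7,0],[0,0,-0.04]],[60,[0,0.8,0],[0,0,-0.04]],[60,[0,0.8,0],[0,0,-0.04]]]'

```text
time: 10.25
tool_pos: [0.4674, 0.0064, 0.2016]
tool_rot: [-0.001, 0.689, 0.725, 0.001]
contact_force: [0.6, -0.5, 0.1]
gripper_width: 0.705
grasp_force: 0.0
```

```bash
cat > chk.py <<'E'
from m import *
for n in('top','side'):
    f=grab(n);P=cloud(f);z=P[...,2];ok=f['z_map']>0;H,S,V=hsv(f)
    w=ok&(P[...,0]>.36)&(P[...,0]<.58)&(P[...,1]>-.48)&(P[...,1]<-.26)
    print(n);rect('scr base',P,clean(w&(z>.016)&(z<.11)&((H<40)))); rect('scr top',P,clean(w&(z>.085)&(z<.11)))
    rect('mat',P,clean(w&(H>55)&(H<80)&(S>110)&(z<.012)))
    w2=ok&(P[...,0]>.42)&(P[...,0]<.68)&(P[...,1]>-.14)&(P[...,1]<.09)
    rect('rails',P,clean(w2&(z>.044)&(z<.07)&(S>115)))
    b=ok&(P[...,0]>.36)&(P[...,0]<.6)&(P[...,1]>.24)&(P[...,1]<.47)
    rect('batten',P,clean(b&(H>95)&(H<120)&(S>120)&(z>.08)&(z<.11)));rect('box',P,clean(b&(z>.055)&(z<.08)))
s=monitor.state();print(s['time'],s['tool_pos'],s['tool_rot'])
E
python3 chk.py
```

```text
top
scr base 649 c [ 465.  -368.4] size [ 26.5 122.7] ang 3.0 z [ 23.6  91.6 101.2]
scr top 351 c [ 467.8 -368.7] size [20.5 85.8] ang 6.48 z [ 91.9  98.  102. ]
mat 4012 c [ 466.8 -367.6] size [166.4 168.5] ang 6.16 z [-0.7  3.5  7.8]
rails 760 c [548.3 -25.1] size [209.8 172.4] ang 2.45 z [56.4 61.9 66. ]
batten 622 c [468.9 344.7] size [ 22.8 136.7] ang 2.63 z [89.1 94.8 98.6]
box 1222 c [468.8 346.6] size [149.8 142.2] ang 2.62 z [58.7 72.3 76.6]
side
scr base 414 c [ 465.3 -362.9] size [ 28. 120.] ang 5.88 z [ 23.5  64.4 100.2]
scr top 150 c [ 466.4 -368.4] size [20.5 86.8] ang 5.97 z [ 87.9  98.3 100.8]
mat 1356 c [ 465.2 -364. ] size [169.  172.2] ang 7.43 z [0.9 3.7 6.6]
rails 3805 c [548.8 -21.9] size [211.8 179. ] ang 1.77 z [48.2 51.5 63.8]
batten 764 c [467.5 348.7] size [ 23.1 137.1] ang 2.56 z [84.2 95.2 97.8]
box 1575 c [468.6 347.8] size [151.7 142. ] ang 2.06 z [57.4 72.8 76.1]
10.35 [0.46773871 0.0030831  0.20161908] [ 2.77510512e-04  6.89846011e-01  7.23956072e-01 -1.01427526e-04]
```

>>> arm_command --rows '[[60,[0,0.12,0],[0,0,0]],[60,[0,0.25,0],[0,0,0]],[60,[0,0.38,0],[0,0,0]],[60,[0,0.51,0],[0,0,0]],[60,[0,0.64,0],[0,0,0]],[60,[0.003,0.77,0],[0,0,0]],[60,[0.003,0.9,-0.05],[0,0,0]],[60,[0.003,1,-0.1],[0,0,0]],[60,[0.003,1,-0.15],[0,0,0]]]'

```text
time: 11.1
tool_pos: [0.4695, 0.3057, 0.1565]
tool_rot: [-0.0, 0.69, 0.724, 0.001]
contact_force: [-0.1, -0.7, -0.2]
gripper_width: 0.702
grasp_force: 0.0
```

>>> arm_command --rows '[[60,[0,0.1,0],[0,0,0]],[60,[0,0.14,0],[0,0,0]],[60,[0,0.145,0],[0,0,0]],[60,[0,0.145,0],[0,0,0]]]'

```text
time: 11.43
tool_pos: [0.4697, 0.3455, 0.1571]
tool_rot: [0.0, 0.691, 0.723, 0.0]
contact_force: [0.7, -0.4, -0.6]
gripper_width: 0.704
grasp_force: 0.0
```

>>> arm_command --rows '[[60,[-0.003,0.004,-0.1],[0,0,0]],[60,[-0.003,0.004,-0.2],[0,0,0]],[60,[-0.003,0.004,-0.28],[0,0,0]],[60,[-0.003,0.004,-0.305],[0,0,0]],[60,[-0.003,0.004,-0.305],[0,0,0]],[60,[-0.003,0.004,-0.305],[0,0,0]],[15,[-0.003,0.004,-0.305],[0,0,0]],[15,[-0.003,0.004,-0.305],[0,0,0]],[15,[-0.003,0.004,-0.305],[0,0,0]],[15,[-0.003,0.004,-0.305],[0,0,0]],[15,[-0.003,0.004,-0.305],[0,0,0]]]'

```text
time: 12.35
tool_pos: [0.4692, 0.3478, 0.0672]
tool_rot: [0.001, 0.691, 0.723, 0.002]
contact_force: [1.5, -0.8, 6.2]
gripper_width: 0.244
grasp_force: 61.0
```

>>> arm_command --rows '[[15,[0,0,0.05],[0,0,0]],[15,[0,0,0.12],[0,0,0]],[15,[0,0,0.22],[0,0,0]],[15,[0,0,0.32],[0,0,0]],[15,[0.01,-0.05,0.36],[0,0,0]],[15,[0.03,-0.15,0.36],[0,0,0]],[15,[0.06,-0.27,0.36],[0,0,0]],[15,[0.09,-0.39,0.36],[0,0,0]],[15,[0.12,-0.51,0.36],[0,0,0]],[15,[0.15,-0.63,0.36],[0,0,0]],[15,[0.18,-0.75,0.36],[0,0,0]],[15,[0.21,-0.85,0.36],[0,0,0]]]'

```text
time: 13.35
tool_pos: [0.5298, 0.0899, 0.1717]
tool_rot: [-0.001, 0.691, 0.723, -0.001]
contact_force: [0.2, 0.5, -4.0]
gripper_width: 0.245
grasp_force: 59.7
```

>>> arm_command --rows '[[15,[0.01,-0.1,0],[0,0,0]],[15,[0.01,-0.2,0],[0,0,0]],[15,[0.01,-0.3,0],[0,0,0]],[15,[0.01,-0.36,0],[0,0,0]],[15,[0.01,-0.385,0],[0,0,0]],[15,[0.01,-0.385,0],[0,0,0]],[15,[0.01,-0.385,0],[0,0,0]]]'

```text
time: 13.93
tool_pos: [0.5332, -0.0229, 0.1722]
tool_rot: [-0.001, 0.691, 0.723, -0.0]
contact_force: [-0.6, 1.0, -3.8]
gripper_width: 0.247
grasp_force: 59.7
```

```bash
cat > chk2.py <<'E'
from m import *
import sys
zb=float(sys.argv[1])
for n in('top','side'):
    f=grab(n);P=cloud(f);z=P[...,2];ok=f['z_map']>0;H,S,V=hsv(f)
    w2=ok&(P[...,0]>.40)&(P[...,0]<.70)&(P[...,1]>-.16)&(P[...,1]<.11)
    print(n);rect('rails',P,clean(w2&(z>.04)&(z<.07)&(S>115)))
    rect('batten',P,clean(w2&(H>95)&(H<120)&(S>120)&(z>.08)));rect('box',P,clean(w2&(z>zb+.058)&(z<zb+.077)&(H<35)&(H>14)&(S>50)))
    rect('boxlow',P,clean(w2&(z>zb+.005)&(z<zb+.077)&(H<35)&(H>14)&(S>50)))
s=monitor.state();print(s['time'],s['tool_pos'],s['tool_rot'],s['contact_force'])
a=cv2.resize(load('top')['color'][110:290,200:400],(400,360));b=cv2.resize(load('side')['color'][130:280,200:400],(400,300))
o=np.zeros((360,800,3),np.uint8);o[:,:400]=a;o[:300,400:]=b;cv2.imwrite(f'pics/{sys.argv[2]}.png',o[...,::-1])
E
python3 chk2.py .107 box1
```

```text
top
rails 68 c [ 459.  -100.9] size [19.  20.9] ang 89.25 z [52.7 62.8 65.6]
batten 154 c [520.8 -18.6] size [ 54.2 102.7] ang 11.85 z [196.9 200.4 363.7]
box 96 c [481.  -28.1] size [138.9  31.2] ang 85.29 z [174.9 178.7 182.3]
boxlow 112 c [485.5 -29.8] size [141.7  31.3] ang 81.2 z [126.2 178.4 182.2]
side
rails 2296 c [548.2 -21.9] size [210.6 178.4] ang 1.74 z [46.  51.9 64. ]
batten 307 c [517.7 -19.1] size [138.1  50.7] ang 87.71 z [188.  200.4 203.7]
box 505 c [532.  -21.2] size [150.4 142.7] ang 3.04 z [169.8 178.3 180.7]
boxlow 798 c [532.  -21.2] size [150.4 142.7] ang 3.04 z [123.1 175.6 180.4]
14.0333 [ 0.53345291 -0.02218546  0.17260228] [-5.95431999e-04  6.90286228e-01  7.23536155e-01 -2.87317420e-05] [ 0.41489279 -0.20260155 -3.4514336 ]
```

View pics/box1.png

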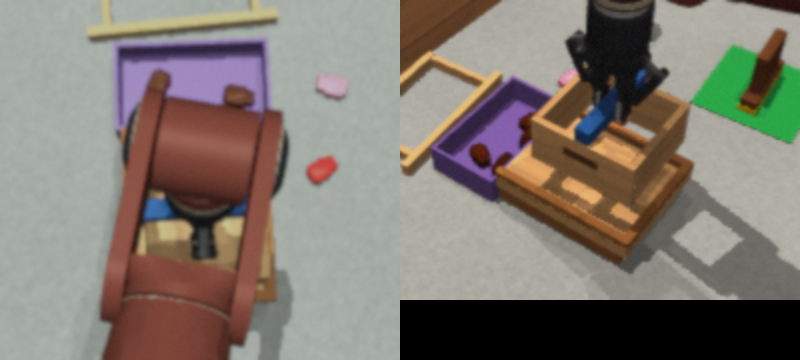

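>>> arm_command --rows '[[15,[0.007,-0.0035,-0.04],[0,0,-0.003]],[15,[0.007,-0.0035,-0.08],[0,0,-0.003]],[15,[0.007,-0.0035,-0.12],[0,0,-0.003]],[15,[0.007,-0.0035,-0.15],[0,0,-0.003]],[15,[0.007,-0.0035,-0.17],[0,0,-0.003]],[15,[0.007,-0.0035,-0.178],[0,0,-0.003]],[15,[0.007,-0.0035,-0.178],[0,0,-0.003]],[15,[0.007,-0.0035,-0.178],[0,0,-0.003]]]'

```text
time: 14.7
tool_pos: [0.5361, -0.0245, 0.1199]
tool_rot: [0.0, 0.692, 0.721, 0.0]
contact_force: [0.3, -0.1, -3.6]
gripper_width: 0.248
grasp_force: 59.6
```

```bash
python3 chk2.py .055 box2; python3 - <<'E'
import cv2
s=cv2.imread('pics/box2.png')
E
python3 - <<'E'
from h import *
c=load('side')['color'][150:265,240:355,::-1];b=cv2.resize(c,(575,575),interpolation=cv2.INTER_CUBIC);cv2.imwrite('pics/box2c.png',b)
E
```

```text
top
rails 221 c [555.2 -28.6] size [263.   78.3] ang 48.29 z [55.4 61.8 65.2]
batten 120 c [524.5 -20. ] size [ 50.8 100.2] ang 11.33 z [144.4 148.4 372.4]
box 68 c [479.4 -94. ] size [32.9  9.8] ang 0.59 z [121.3 126.1 129.9]
boxlow 182 c [534.  -14.7] size [243.1 113.3] ang 58.15 z [ 60.7 119.3 129.5]
side
rails 1867 c [548.4 -21.2] size [210.7 176.4] ang 1.84 z [44.7 55.6 65.9]
batten 272 c [524.1 -15.1] size [126.7  55. ] ang 72.06 z [138.2 148.3 152.8]
box 478 c [535.9 -23.4] size [151.1 141.1] ang 2.24 z [117.3 126.  128.7]
boxlow 699 c [535.6 -22.9] size [152.  141.7] ang 2.55 z [ 67.7 124.3 128.4]
14.8 [ 0.53650485 -0.02457378  0.12056108] [6.61746372e-04 6.92452812e-01 7.21462730e-01 4.41458352e-04] [ 0.61953969 -0.16015284 -3.93538025]
```

View pics/box2c.png

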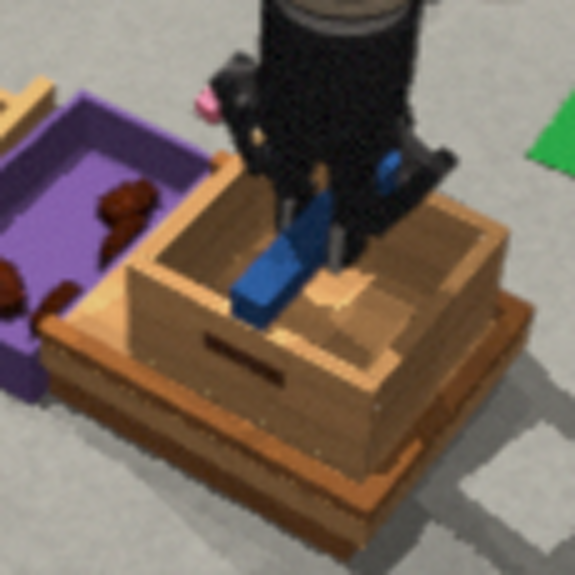

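>>> arm_command --rows '[[15,[0,0,-0.006],[0,0,0]],[15,[-0.003,0,-0.011],[0,0,0]],[15,[-0.006,0,-0.011],[0,0,0]],[15,[-0.009,0,-0.011],[0,0,0]],[15,[-0.012,-0.0005,-0.011],[0,0,0]],[15,[-0.012,-0.0005,-0.011],[0,0,0]]]'

```text
time: 15.3
tool_pos: [0.5324, -0.0246, 0.1166]
tool_rot: [0.0, 0.693, 0.721, 0.0]
contact_force: [-0.1, 0.2, -4.7]
gripper_width: 0.246
grasp_force: 59.6
```

>>> arm_command --rows '[[15,[-0.002,0,0],[0,0,0]],[15,[-0.004,0,0],[0,0,0]],[15,[-0.004,0,0],[0,0,0]]]'

```text
time: 15.55
tool_pos: [0.532, -0.0247, 0.117]
tool_rot: [0.001, 0.693, 0.721, 0.001]
contact_force: [2.6, -0.4, -3.1]
gripper_width: 0.24
grasp_force: 59.5
```

>>> arm_command --rows '[[15,[-0.002,0,0],[0,0,0]],[15,[-0.004,0,0],[0,0,0]],[15,[-0.004,0,0],[0,0,0]]]'

```text
time: 15.8
tool_pos: [0.5316, -0.0248, 0.1174]
tool_rot: [0.002, 0.693, 0.721, 0.002]
contact_force: [6.6, -0.0, -4.5]
gripper_width: 0.249
grasp_force: 59.6
```

The box is against the back rail at about 6.6 N. I back off slightly and lower it.

>>> arm_command --rows '[[15,[0.004,0,0],[0,0,0]],[15,[0.004,0,-0.004],[0,0,0]],[15,[0.004,0,-0.008],[0,0,0]],[15,[0.004,0,-0.01],[0,0,0]],[15,[0.004,0,-0.01],[0,0,0]]]'

```text
time: 16.22
tool_pos: [0.5321, -0.0247, 0.1143]
tool_rot: [0.001, 0.693, 0.721, 0.001]
contact_force: [5.5, -0.3, -1.2]
gripper_width: 0.248
grasp_force: 60.1
```

>>> arm_command --rows '[[15,[0.001,0,-0.002],[0,0,0]],[15,[0.001,0,-0.003],[0,0,0]],[15,[0.001,0,-0.003],[0,0,0]]]'

```text
time: 16.47
tool_pos: [0.5321, -0.0247, 0.1142]
tool_rot: [0.001, 0.692, 0.721, 0.0]
contact_force: [1.8, 0.3, 5.4]
gripper_width: 0.243
grasp_force: 61.0
```

Now it is resting on the floor (+5.4 N). I release and retreat.

>>> arm_command --rows '[[30,[0,0,0],[0,0,0]],[45,[0,0,0],[0,0,0]],[60,[0,0,0],[0,0,0]],[60,[0,0,0],[0,0,0]],[60,[0,0,0.04],[0,0,0]],[60,[0,0,0.1],[0,0,0]],[60,[0,0,0.2],[0,0,0]],[60,[0,0,0.3],[0,0,0]],[60,[0,0,0.4],[0,0,0]],[60,[-0.1,0.1,0.4],[0,0,0]],[60,[-0.2,0.2,0.4],[0,0,0]],[60,[-0.25,0.3,0.4],[0,0,0]]]'

```text
time: 17.47
tool_pos: [0.4548, 0.0658, 0.2341]
tool_rot: [0.0, 0.693, 0.721, 0.0]
contact_force: [0.4, -0.2, -0.1]
gripper_width: 0.701
grasp_force: 0.0
```

>>> arm_command --rows '[[60,[-0.02,0.12,0],[0,0,0]],[60,[-0.04,0.24,0],[0,0,0]],[60,[-0.06,0.36,0],[0,0,0]],[60,[-0.06,0.48,0],[0,0,0]],[60,[-0.06,0.6,0],[0,0,0]],[60,[-0.06,0.6,0],[0,0,0]]]'

```text
time: 17.97
tool_pos: [0.4374, 0.2501, 0.2335]
tool_rot: [-0.001, 0.69, 0.724, 0.001]
contact_force: [-0.2, -0.4, -0.0]
gripper_width: 0.705
grasp_force: 0.0
```

```bash
python3 chk2.py .05 box3; python3 - <<'E'
from h import *
a=cv2.resize(load('top')['color'][110:280,245:345],(340,578),interpolation=cv2.INTER_CUBIC);b=cv2.resize(load('side')['color'][150:265,240:355],(455,455),interpolation=cv2.INTER_CUBIC)
o=np.zeros((578,800,3),np.uint8);o[:,:340]=a;o[:455,345:]=b;cv2.imwrite('pics/fin.png',o[...,::-1])
E
```

```text
top
rails 1035 c [547.9 -24.1] size [208.5 172.2] ang 1.85 z [57.8 62.1 66.2]
batten 535 c [530.2 -26.8] size [ 21.  134.2] ang 1.9 z [138.2 142.1 146.1]
box 1036 c [531.8 -26.6] size [151.1 139.8] ang 2.33 z [114.7 119.9 123.6]
boxlow 2494 c [546.3 -24.5] size [204.7 174.1] ang 2.12 z [ 59.2  88.2 122.6]
side
rails 960 c [498.2 -23. ] size [110. 175.] ang 2.02 z [46.  53.6 65.6]
batten 103 c [527.8  26.9] size [20.1 38.6] ang 3.29 z [133.8 142.  144.3]
box 264 c [486.9  -0.5] size [92.1 66. ] ang 89.91 z [110.4 120.  123. ]
boxlow 370 c [478.9 -15.9] size [135.6  68. ] ang 80.25 z [ 63.8 118.4 122.7]
18.0667 [0.43794737 0.24632718 0.23303464] [ 1.75992494e-04  6.91389593e-01  7.22482064e-01 -2.59988338e-04] [0.01255092 0.27899374 0.11446059]
```

View pics/fin.png

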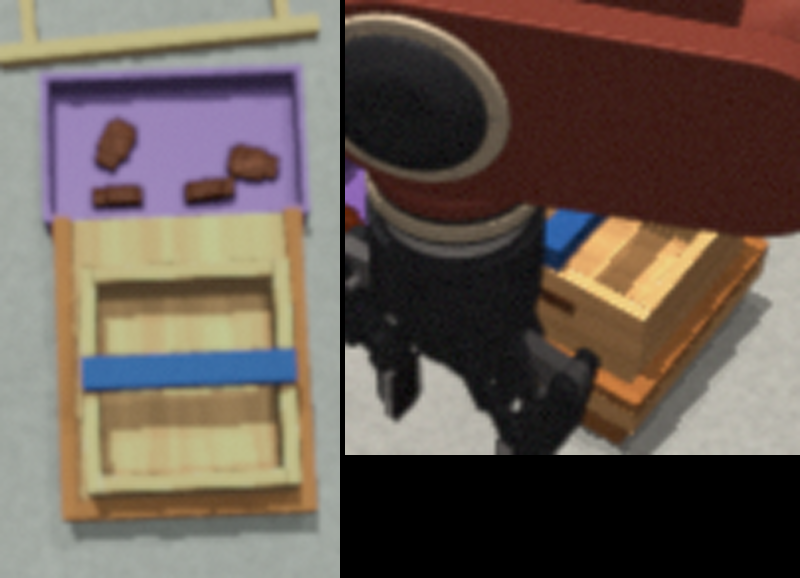

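The box sits flat (rim 120 mm, batten top 142 mm), square at 2.3°, centred and against the back rail. The chips are in the tray and the scraper stands on its mat. I hand in.

```bash
python3 -c "
from plant import manip
print(manip.job_done())"
```

```text
the job is handed in; nothing more can be done
None
```

The job is done and handed in at about 18 s: all four chips are in the purple tray, the scraper stands upright within about 2 mm of its mat's centre, and the hive box sits flat and square on the clean floor, against the back rail; the jar and tin were never touched.

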